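# Lock the focus barrel of a stage spotlight against its backstop

### The arm

A 6-joint arm with a two-finger parallel gripper is mounted at the origin on the work surface. World frame = base frame: x ahead of the robot, y to its left, z up, the work surface at z = 0. Lengths are in m, angles in rad, forces in N, time in s.
With the tool pointing down it reaches from about 0.25 to 0.8 m from the base axis. Payload 3.9 kg.
Tool frame: the origin (TCP) lies at the very end of the fingers, on their centre line; the grasp point (between the pads) lies 19 mm behind it; z points along the fingers, y is the line along which they close (so a half turn about z gives the same grasp; the last joint's range is limited). The gripper opens to 85 mm and grips with 20 to 120 N. Pads are 22 mm wide; open, the fingers measure 114 mm over their backs; the gripper's body (76 mm by 85 mm) begins 54 mm behind the grasp point. The pads swing forward as they close: fully open they stand 13 mm farther back than shut.
Start: joints at [1.25, 0.26, -0.138, 1.173, 0, 1.571], TCP at [0.166, 0.498, 0.231] pointing down, gripper open.
Joint ranges: [-2.78, 2.78], [-0.83, 1.72], [-1.28, 1.37], [-1.9, 2.12], [-1.57, 1.48], [-3.14, 3.14]. Speed limits (rad/s): [2.57, 2.57, 3.14, 3.14, 3.14, 3.14].

### API

Orientations are given as [roll, pitch, yaw] about the fixed x, y, z axes, in that order (R = Rz(yaw) Ry(pitch) Rx(roll)).
In Python, from bench import robot gives the robot as it stands. The module is installed in compiled form; this text tells all that it offers.
- The arm moves only by the tool send_rows, never from a script. Its argument "rows" is text: rows parted by semicolons, each of 4 numbers parted by spaces: the shift along the tool's x, y, z in m, then the turn about the tool's z in rad. A call has 1 to 20 rows; each row is the pose to reach, as a shift and turn from the pose commanded when the call began, along the tool's axes at that moment; what a row does not reach only later rows make up. A row lasts 1/12 s, in which the tool goes at most 41.7 mm and 7.16 degrees, less where a joint would pass 70% of its speed; a pose out of reach is approached as far as the arm can. A call with a gripper value outside its range is refused whole. "claw" is the opening, from 0 (shut) to 1 (fully open), set as the call begins (left out, the last holds). The fingers move at their own pace and stop on an object; the grip force is fixed at half the most. Time passes only in rows, so rows that repeat a pose let the fingers close. It gives the time, the measured TCP pose, the force, the opening and the grip force at its end, in the units of the state.
- robot.get_state(): the state, without advancing time (a new reading comes with each control period).
- robot.camera(name): name is "side" or "top" or "wrist"; returns the picture (384x512x3 uint8, blue, green, red); there is no depth.
- robot.camera_info(name): a dict with "fx", "fy", "cx", "cy" (pixels), "T" (4x4, takes a point from camera to world coordinates). Camera axes: x right, y down, z forward; pixel columns grow to the right and rows downward; lengths in m; the calibration is good to about 2 mm. A picture is of the moment at which its call begins: read the wrist's pose just before it. camera_info takes no time and is no camera call; for the wrist camera it gives the pose at the moment of the call.
- robot.job_done(): hands the job in; it is judged then, once.
Trained networks look in the newest picture that a camera, given by its name, has taken for a name from the list of things; names that differ only in an ending like _2 or _b are one class to them, and where a whole thing is asked for, a point or a joint stands for the part that bears it (a point fixed in the world has none). Each returns a list of dicts, best first, with "confidence" (0 to 1); they miss things now and then, are a little off and sometimes report something else, mostly with a low value. They report only what shows in the picture. A call takes as long as a camera call.
- robot.boxes_of(camera, query): "at" ([x, y, z] in m, in world coordinates, good to about 4 mm: the middle of the surface that is visible of it).
- robot.landmark_of(camera, query): "at" ([x, y, z] in m, in world coordinates, good to about 4 mm: a listed point, or the origin of a listed thing).
The state is a dict: "t": time; "q": joint angles; "qd": joint speeds; "joint_torque": joint torques, N m; "tool_pos": TCP position; "orientation": TCP orientation; "contact_force": force on the tool from outside, world axes, zero at the start; "moment": the same for the moment, N m; "width": opening from 0.0 (shut) to 1.0 (fully open); "grasp_force": force on a finger pad.
Only numpy, scipy, OpenCV 4.12 (cv2) and the standard library are available. Lean on these libraries where they do the work, as an engineer would, in place of code of your own. Each camera call takes 0.05 s, during which the arm holds its last target. There are 200 camera calls.

### The job

The little spotlight standing lens-up on the bench stand is focused, and its barrel has to be locked exactly there. Slide the blue backstop along its track until it bears lightly on the barrel's brass focus arm, without shifting the arm, so that it holds the barrel still; then turn the knurled lock ring clockwise (seen from above) until it is nipped up firmly but not overtightened, with the focus arm still where it was. Let go and leave the other things on the table alone.

Things in the scene. Friction and masses are not known exactly. Their poses are not given: they have to be found in the camera images.
- stand: grey base plate screwed to the table, carrying a small black spotlight lens-up. Origin on the table on the spotlight's axis, z up. Plate x -65 to 125, y -111 to 63 mm, 12 mm thick. Black housing, radius 40 mm, up to z 54 mm; neck, radius 26 mm, to 72; lock ring 72 to 96; silver barrel, radius 23 mm, top at 107. The backstop's track runs along y at x = 90 mm.
- barrel: focus barrel, turning on the stand's upright axis with a drag of 0.27 N m. Origin as the stand's; its x axis lies along the focus arm, a level brass rod of radius 4 mm at z 36 mm, out to 108 mm from the axis, within 0.2 rad of the stand's x. Tightening the ring drags the barrel clockwise (arm towards the stand's -y, onto the backstop).
- focus_tip (a point): centre of the red ball (radius 7 mm) at the end of the focus arm, 108 mm from the axis, 36 mm above the table: where it stands at the start is the setting to keep, to 2.5 mm
- ring: knurled steel lock ring, 60 mm across, z 72 to 96 mm; origin as the stand's. Tightens clockwise seen from above, steady free drag 0.45 N m, stays where left. After 0.2 to 1.2 rad (unknown, to be felt) it meets the barrel's sprung flange: the torque then climbs about 2 N m per rad. Nipped up: 0.35 to 0.60 N m above the free drag (aim at 0.45 to 0.5); over 0.65 above it is overtightened.
- ring_grip (a point): on the ring's axis at the middle of its height, 84 mm above the table: where to grip it across its 60 mm from above (the barrel stands up 23 mm above this point, between the fingers). Without the backstop the ring drags the barrel round at 0.27 N m above the free drag.
- stop: backstop: carriage on the track with an upright steel post (radius 6 mm, 22 to 58 mm above the table) whose side meets the focus arm. Slides along the stand's y with a steady friction of 5 N, stays where left. Starts on the stand's -y side of the arm, 25 to 85 mm short of it. Once it meets the arm, 3 N more start to turn the barrel. Origin on the post's axis, 12 mm up, axes as the stand's.
- stop_grip (a point): on the axis of the backstop's blue grip block, straight above the post: 26 mm (stand's x) by 14 mm (stand's y), from 50 to 88 mm above the table; this point is 74 mm above the table. Grip it or push it from behind towards the stand's +y.
- handset: black telephone handset lying on the table, 224 x 58 mm, 57 mm high; to be left alone; origin under its middle, x along it
- crown: gold tin crown, 152 mm across, 76 mm high; to be left alone; origin under its middle
- bottle: green glass perfume bottle, 60 mm across, 93 mm high; to be left alone; origin under its middle
- snuffbox: walnut snuff box 84 x 59 x 31 mm; to be left alone; origin under its middle
- candlestick: brass candlestick with a candle stub, 86 mm across, 149 mm high; to be left alone; origin under its middle

How it is judged:
By the outcome, as a careful person would: the job done as asked, in the order asked, and still so for the second after the job is handed in, with the robot touching nothing.
It also fails if it takes over 72 s, if anything falls off the work surface, if the arm or the gripper's body presses on something with over 40 N, if the wrist force passes 120 N, or if a joint passes its speed limit or range.

## Working session

There is one attempt and no reset: what is moved stays moved. The work goes in short steps, Python scripts to look and compute and a tool call to move; the robot and the scene stay as the last step left them, time stands still between calls to the robot, and variables do not carry over. Pictures are saved under pics/ and viewed, at most 10 in all, crops included, and the job is handed in when it is done.

Besides the shell and the picture viewer there is one more tool, called after "Call:" as name(argument=value, ...) on one line, values as JSON. send_rows: Moves the arm, as the interface text tells. Its arguments: {"type":"object","properties":{"rows":{"type":"string"},"claw":{"type":"number"}},"required":["rows"]}

```bash
mkdir -p pics
python3 - <<'E'
from bench import robot
import cv2,numpy as np
s=robot.get_state();print({k:np.round(v,3).tolist() for k,v in s.items()})
for c in("top","side"):
    cv2.imwrite(f"pics/{c}0.png",robot.camera(c))
    for n in("stand","ring_grip","focus_tip","stop_grip","barrel","stop"):
        print(c,n,[(np.round(d["at"],4).tolist(),round(d["confidence"],2)) for d in robot.landmark_of(c,n)[:2]])
for n in("handset","crown","bottle","snuffbox","candlestick"):
    print(n,[(np.round(d["at"],3).tolist(),round(d["confidence"],2)) for d in robot.landmark_of("top",n)[:1]])
E
```

```text
{'t': 0.0, 'q': [1.25, 0.261, -0.139, 1.173, 0.0, 1.571], 'qd': [-0.001, -0.0, 0.001, 0.0, -0.001, -0.001], 'joint_torque': [-0.002, -40.567, 25.392, 0.019, -0.0, -0.0], 'tool_pos': [0.165, 0.498, 0.23], 'orientation': [-3.14, -0.0, 2.821], 'contact_force': [-0.375, 0.054, -0.013], 'moment': [0.03, -0.001, -0.013], 'grasp_force': 0.0, 'width': 1.0}
top stand [([0.474, -0.0291, -0.002], 0.62)]
top ring_grip [([0.46, -0.3496, 0.0039], 0.6), ([0.4762, -0.0281, 0.0014], 0.57)]
top focus_tip [([0.5856, -0.0322, 0.0313], 0.54)]
top stop_grip [([0.5532, -0.12, 0.072], 0.57)]
top barrel [([0.4737, -0.0312, -0.001], 0.71), ([0.7689, -0.0411, 0.0017], 0.66)]
top stop [([0.548, -0.1145, 0.0121], 0.41)]
side stand [([0.4767, -0.03, -0.0037], 0.87)]
side ring_grip [([0.4755, -0.0256, 0.0841], 0.44), ([0.6201, 0.4427, -0.0029], 0.23)]
side focus_tip [([0.5824, -0.0307, 0.0327], 0.5)]
side stop_grip [([0.5525, -0.1189, 0.0732], 0.67)]
side barrel []
side stop [([0.5513, -0.1178, 0.0127], 0.63)]
handset [([0.669, -0.441, -0.002], 0.96)]
crown []
bottle [([0.418, 0.37, 0.002], 0.89)]
snuffbox []
candlestick [([0.77, -0.041, 0.004], 0.81)]
```

View pics/top0.png

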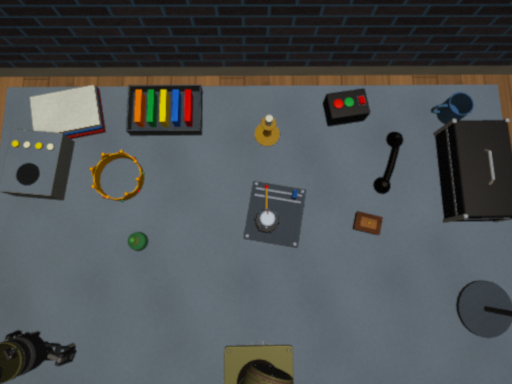

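View pics/side0.png

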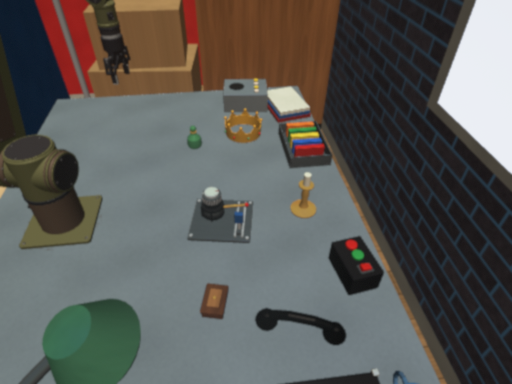

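The top view shows the stand at about (267,218), yawed slightly clockwise, with the arm pointing up to its ball at (266,186). The blue block is at (295,194). The side view agrees: stand (212,205), block (239,215).

```bash
cat > h.py <<'E'
from bench import robot
import numpy as np
from scipy.spatial.transform import Rotation as Rn
def row(p,yaw,base=None):
    s=robot.get_state();R=Rn.from_euler('xyz',s["orientation"]).as_matrix()
    d=R.T@(np.array(p)-s["tool_pos"]); dy=-(yaw-s["orientation"][2]); dy=(dy+np.pi)%(2*np.pi)-np.pi
    print("row",np.round(d,4).tolist(),round(dy,4))
E
python3 - <<'E'
from h import *
s=robot.get_state();i=robot.camera_info("wrist");R=Rn.from_euler('xyz',s["orientation"]).as_matrix()
print(R.T@(i["T"][:3,3]-s["tool_pos"]),(R.T@i["T"][:3,:3]).round(3),i["fx"])
row([0.50,-0.08,0.27],1.416)
E
```

```text
[ 0.07557105  0.00041377 -0.14261795] [[-0.    -0.955 -0.298]
 [ 1.    -0.    -0.   ]
 [ 0.    -0.298  0.955]] 336.9767245361851
row [-0.4997, -0.4432, -0.0387] 1.4048
```

Call:
send_rows(rows="-0.51 -0.39 -0.02 1.405;-0.51 -0.39 -0.02 1.405;-0.51 -0.39 -0.02 1.405;-0.51 -0.39 -0.02 1.405;-0.51 -0.39 -0.02 1.405;-0.51 -0.39 -0.02 1.405;-0.51 -0.39 -0.02 1.405;-0.51 -0.39 -0.02 1.405;-0.51 -0.39 -0.02 1.405;-0.51 -0.39 -0.02 1.405;-0.51 -0.39 -0.02 1.405;-0.51 -0.39 -0.02 1.405;-0.51 -0.39 -0.02 1.405;-0.51 -0.39 -0.02 1.405;-0.51 -0.39 -0.02 1.405;-0.51 -0.39 -0.02 1.405;-0.51 -0.39 -0.02 1.405;-0.51 -0.39 -0.02 1.405;-0.51 -0.39 -0.02 1.405;-0.51 -0.39 -0.02 1.405", claw=0)

```text
t: 2.62
tool_pos: [0.5256, -0.0316, 0.2513]
orientation: [-3.141, -0.0, 1.417]
contact_force: [0.5, 0.4, -0.5]
width: 0.002
grasp_force: 0.0
```

Run:
```python
from h import *
import cv2
s=robot.get_state();print(s["t"],s["tool_pos"],s["orientation"],s["q"],s["contact_force"],s["moment"])
i=robot.camera_info("wrist");print(np.round(i["T"],4).tolist(),i["cx"],i["cy"])
cv2.imwrite("pics/w1.png",robot.camera("wrist"))
for n in("stand","ring_grip","focus_tip","stop_grip","stop"):
    print(n,[(np.round(d["at"],4).tolist(),round(d["confidence"],2)) for d in robot.landmark_of("wrist",n)[:2]])
```

```text
2.6167 [ 0.52561847 -0.03157972  0.25131245] [-3.14075584e+00 -2.46977500e-04  1.41733647e+00] [-6.02059674e-02  2.55721164e-01 -9.15419216e-02  1.22434342e+00
  3.23827108e-04  1.66404998e+00] [ 0.54540853  0.44581231 -0.52683809] [-0.01740759  0.02602171 -0.00462546]
[[0.9882, -0.1461, -0.0459, 0.5379], [-0.1531, -0.9435, -0.2938, 0.0437], [-0.0004, 0.2974, -0.9548, 0.394], [0.0, 0.0, 0.0, 1.0]] 259.850291363183 191.1265643666718
stand [([0.4786, -0.0358, -0.0028], 0.98)]
ring_grip [([0.5515, -0.1176, 0.0747], 0.74), ([0.4725, -0.0311, -0.0011], 0.25)]
focus_tip [([0.5819, -0.0375, 0.0355], 0.69)]
stop_grip [([0.5525, -0.1202, 0.0733], 0.89)]
stop [([0.5506, -0.1149, 0.0128], 0.7)]
```

View pics/w1.png

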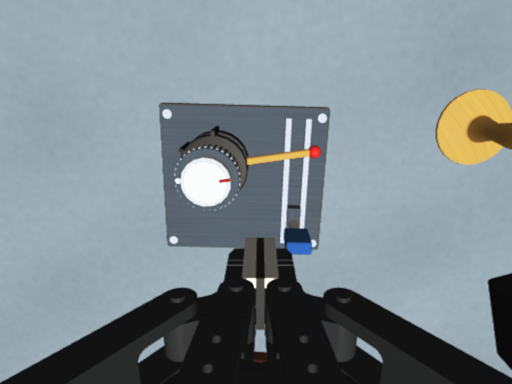

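The wrist view shows the silver barrel top at (206,182), the red ball at (315,152), the plate screws near (167,114) and (322,118), and the blue block at (298,238). I'll back-project these.

```bash
cat >> h.py <<'E'
import cv2
def bp(uv,z,i):
    T=np.array(i["T"]);d=T[:3,:3]@np.array([(uv[0]-i["cx"])/i["fx"],(uv[1]-i["cy"])/i["fy"],1]);o=T[:3,3]
    return (o+d*(z-o[2])/d[2])[:2]
def cen(m,lo=20):
    n,_,st,c=cv2.connectedComponentsWithStats(m.astype(np.uint8));
    return [(c[k].round(2).tolist(),int(st[k][4])) for k in np.argsort(-st[1:,4])[:6]+1 if st[k][4]>=lo]
def ball(im):
    b,g,r=[im[...,k].astype(int) for k in range(3)]
    return cen((r>120)&(g<70)&(b<70),15)
E
python3 - <<'E'
from h import *
im=cv2.imread("pics/w1.png");i=robot.camera_info("wrist")
m=im.min(2)>190
print("white",cen(m,8)); print("ball",ball(im))
b,g,r=[im[...,k].astype(int) for k in range(3)]
bl=cen((b>90)&(r<60)&(b-g>40));print("blue",bl)
c=bp(cen(m)[0][0],.107,i);t=bp(ball(im)[0][0],.036,i);print("axis",c,"tip",t,"arm yaw",np.arctan2(*(t-c)[::-1]),np.hypot(*(t-c)))
s=[bp(p,.013,i) for p in((167,114),(322,118),(312,243),(173,240))];print(s)
print([np.arctan2(*(s[a]-s[b_])[::-1]) for a,b_ in((1,0),(2,3))])
E
```

```text
white [([204.32, 181.75], 1878), ([284.23, 197.44], 369), ([303.62, 190.63], 325), ([287.55, 134.92], 165), ([307.51, 133.22], 147), ([321.92, 117.87], 60)]
ball [([314.41, 151.37], 107), ([224.69, 180.06], 16)]
blue [([298.62, 247.4], 268)]
axis [ 0.47770343 -0.02902804] tip [ 0.58631972 -0.03185525] arm yaw -0.026023460431012054 0.10865307970096523
[array([0.43275059, 0.02990742]), array([ 0.60167737, -0.00072808]), array([ 0.57423432, -0.15092161]), array([ 0.40427114, -0.12032611])]
[np.float64(-0.17940388533088433), np.float64(-0.17810506427772796)]
```

Run:
```python
from h import *
row([.5475,-.152,.062],1.393)
```

```text
row [-0.1153, 0.0393, 0.1895] 0.0239
```

Call:
send_rows(rows="-0.04 0.013 0.02 0.008;-0.08 0.026 0.03 0.016;-0.115 0.039 0.05 0.024;-0.115 0.039 0.05 0.024;-0.115 0.039 0.05 0.024;-0.115 0.039 0.09 0.024;-0.115 0.039 0.13 0.024;-0.115 0.039 0.165 0.024;-0.115 0.039 0.1895 0.024;-0.115 0.039 0.1895 0.024;-0.115 0.039 0.1895 0.024;-0.115 0.039 0.1895 0.024")

```text
t: 3.92
tool_pos: [0.5488, -0.1518, 0.0639]
orientation: [3.139, -0.0, 1.393]
contact_force: [-0.5, 0.7, -0.2]
width: 0.002
grasp_force: 0.0
```

Run:
```python
from h import *
s=robot.get_state();print(s["tool_pos"],s["orientation"],s["contact_force"],s["moment"])
i=robot.camera_info("wrist");im=robot.camera("wrist");cv2.imwrite("pics/w2.png",im);print(ball(im),[bp(b[0],.036,i) for b in ball(im)])
```

```text
[ 0.54882939 -0.15181769  0.06387002] [ 3.13875727e+00 -5.12169836e-05  1.39298930e+00] [-0.52218344  0.68946284 -0.2246632 ] [ 0.06315697 -0.00783382 -0.02706683]
[] []
```

View pics/w2.png

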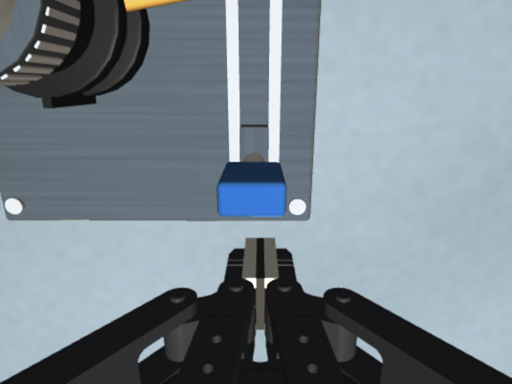

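The blue block is at (252,190), straight ahead of the closed fingers at (260,250). I'll push along tool +x.

Call:
send_rows(rows="0.005 0 0 0;0.01 0 0 0;0.015 0 0 0;0.02 0 0 0;0.025 0 0 0;0.03 0 0 0;0.035 0 0 0;0.04 0 0 0;0.045 0 0 0;0.05 0 0 0;0.055 0 0 0;0.06 0 0 0;0.065 0 0 0;0.068 0 0 0;0.07 0 0 0;0.07 0 0 0")

```text
t: 5.3
tool_pos: [0.5605, -0.0836, 0.0623]
orientation: [3.14, 0.001, 1.392]
contact_force: [0.7, -4.1, 2.1]
width: 0.001
grasp_force: 2.0
```

Run:
```python
from h import *
s=robot.get_state();print(s["tool_pos"],s["contact_force"],s["moment"])
i=robot.camera_info("wrist");im=robot.camera("wrist");cv2.imwrite("pics/w3.png",im);print(ball(im),[bp(b[0],.036,i) for b in ball(im)])
```

```text
[ 0.56050256 -0.08363661  0.062293  ] [ 0.71199005 -4.08603585  2.05011286] [-0.77328834 -0.11191765 -0.02955951]
[([288.87, 127.95], 429), ([18.47, 205.27], 234)] [array([ 0.58528835, -0.03069289]), array([ 0.43774526, -0.04525588])]
```

View pics/w3.png

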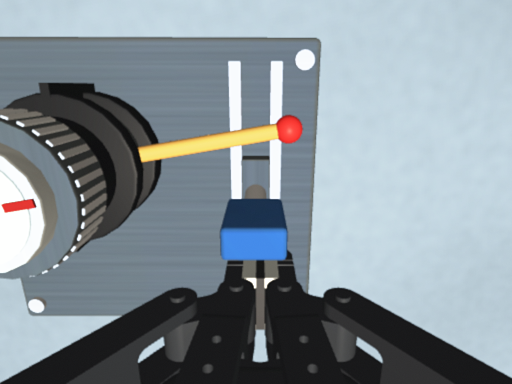

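The blue block is now at (254,230), the post at (256,192), and the arm crosses the track at about row 138. The ball hasn't moved. Roughly 24 mm remain.

Call:
send_rows(rows="0.004 0 0 0;0.008 0 0 0;0.012 0 0 0;0.015 0 0 0;0.017 0 0 0;0.018 0 0 0;0.018 0 0 0;0.018 0 0 0")

```text
t: 6.02
tool_pos: [0.5633, -0.0658, 0.0618]
orientation: [3.141, -0.0, 1.392]
contact_force: [2.1, -4.9, 1.3]
width: -0.001
grasp_force: 2.0
```

Run:
```python
from h import *
s=robot.get_state();print(s["tool_pos"],s["contact_force"],s["moment"])
i=robot.camera_info("wrist");im=robot.camera("wrist");cv2.imwrite("pics/w4.png",im);print(ball(im),[bp(b[0],.036,i) for b in ball(im)])
```

```text
[ 0.56325732 -0.06584292  0.06177774] [ 2.06751831 -4.93697889  1.25964758] [-0.88246454 -0.23244476 -0.05629539]
[([288.82, 163.6], 398), ([30.65, 257.48], 212)] [array([ 0.58525052, -0.03062808]), array([ 0.43547902, -0.05776807])]
```

View pics/w4.png

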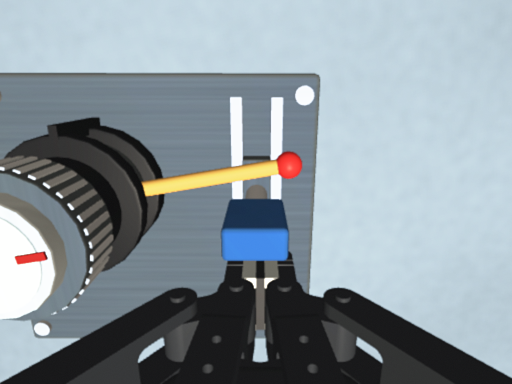

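The post front (row ~186) is now about 4–5 mm short of the arm (row ~178). I'll creep from here.

Call:
send_rows(rows="0.0007 0 0 0;0.0014 0 0 0;0.002 0 0 0;0.0025 0 0 0;0.003 0 0 0;0.003 0 0 0")

```text
t: 6.57
tool_pos: [0.5636, -0.0631, 0.0617]
orientation: [3.141, 0.0, 1.391]
contact_force: [1.4, -4.9, 2.2]
width: -0.003
grasp_force: 2.4
```

Call:
send_rows(rows="0.0005 0 0 0;0.0005 0 0 0")

```text
t: 6.73
tool_pos: [0.5637, -0.0626, 0.0617]
orientation: [3.141, 0.001, 1.392]
contact_force: [1.2, -5.2, 1.0]
width: 0.0
grasp_force: 2.4
```

Call:
send_rows(rows="0.0005 0 0 0;0.0005 0 0 0")

```text
t: 6.9
tool_pos: [0.5638, -0.0622, 0.0617]
orientation: [3.141, 0.001, 1.391]
contact_force: [1.2, -4.8, 2.0]
width: -0.004
grasp_force: 2.4
```

```bash
cat > st.py <<'E'
from h import *
s=robot.get_state();print(s["t"],s["tool_pos"],s["contact_force"],s["moment"],s["q"][5],s["orientation"][2])
i=robot.camera_info("wrist");im=robot.camera("wrist");print(ball(im),[bp(b[0],.036,i) for b in ball(im)])
E
python3 st.py
```

```text
6.9 [ 0.56380248 -0.06218024  0.06171426] [ 1.17569385 -4.78496633  2.00965067] [-1.00843349 -0.22310785 -0.03434618] 1.6406458665018002 1.39141351851895
[([289.01, 170.72], 400), ([33.19, 267.74], 210)] [array([ 0.58530513, -0.03066196]), array([ 0.43500082, -0.06043565])]
```

Call:
send_rows(rows="0.0005 0 0 0;0.0005 0 0 0")

```text
t: 7.12
tool_pos: [0.5639, -0.0617, 0.0617]
orientation: [3.141, 0.001, 1.391]
contact_force: [1.2, -4.9, 1.6]
width: 0.003
grasp_force: 2.4
```

Call:
send_rows(rows="0.0005 0 0 0;0.0005 0 0 0")

```text
t: 7.28
tool_pos: [0.564, -0.0612, 0.0617]
orientation: [3.141, 0.001, 1.391]
contact_force: [1.0, -4.9, 1.4]
width: 0.0
grasp_force: 2.4
```

Call:
send_rows(rows="0.0004 0 0 0;0.0004 0 0 0")

```text
t: 7.45
tool_pos: [0.5641, -0.0608, 0.0617]
orientation: [3.141, 0.001, 1.391]
contact_force: [0.8, -6.0, 2.0]
width: -0.001
grasp_force: 2.4
```

```bash
python3 st.py
```

```text
7.45 [ 0.5640538  -0.06079748  0.0617138 ] [ 0.80140819 -6.00475412  2.04038278] [-1.01438452 -0.21364255 -0.08932236] 1.643067748375308 1.3914725296199957
[([288.82, 173.38], 400), ([33.96, 271.52], 207)] [array([ 0.58524183, -0.03067711]), array([ 0.43477141, -0.06143629])]
```

Call:
send_rows(rows="0.0002 0 0 0;0.0002 0 0 0")

```text
t: 7.67
tool_pos: [0.5641, -0.0607, 0.0617]
orientation: [3.141, 0.001, 1.391]
contact_force: [0.8, -5.4, 2.7]
width: -0.003
grasp_force: 2.5
```

```bash
python3 st.py
```

```text
7.6667 [ 0.56408089 -0.06066497  0.06170902] [ 0.79296335 -5.44302968  2.66057999] [-0.94822832 -0.21837328 -0.03206055] 1.643408925599784 1.391419152874799
[([288.88, 173.61], 399), ([34.05, 271.94], 204)] [array([ 0.58528434, -0.03063775]), array([ 0.43474961, -0.06153214])]
```

Call:
send_rows(rows="0.0003 0 0 0;0.0003 0 0 0")

```text
t: 7.88
tool_pos: [0.5641, -0.0603, 0.0617]
orientation: [3.141, 0.001, 1.391]
contact_force: [0.7, -4.5, 2.0]
width: 0.0
grasp_force: 2.5
```

Call:
send_rows(rows="0.0003 0 0 0;0.0003 0 0 0")

```text
t: 8.05
tool_pos: [0.5642, -0.06, 0.0617]
orientation: [3.141, 0.001, 1.391]
contact_force: [0.8, -5.5, 2.3]
width: -0.0
grasp_force: 2.4
```

```bash
python3 st.py
python3 - <<'E'
from h import *
im=robot.camera("wrist")[100:260,190:330];cv2.imwrite("pics/w5.png",cv2.resize(im,None,fx=4,fy=3.7,interpolation=cv2.INTER_CUBIC))
E
```

```text
8.05 [ 0.56419538 -0.06004822  0.06171591] [ 0.76197325 -5.53834821  2.29547793] [-1.05505595 -0.24209831 -0.03920738] 1.6444921302980666 1.3914149267320837
[([288.8, 174.89], 400), ([34.64, 273.57], 207)] [array([ 0.5852489 , -0.03070523]), array([ 0.43479602, -0.06198538])]
```

View pics/w5.png

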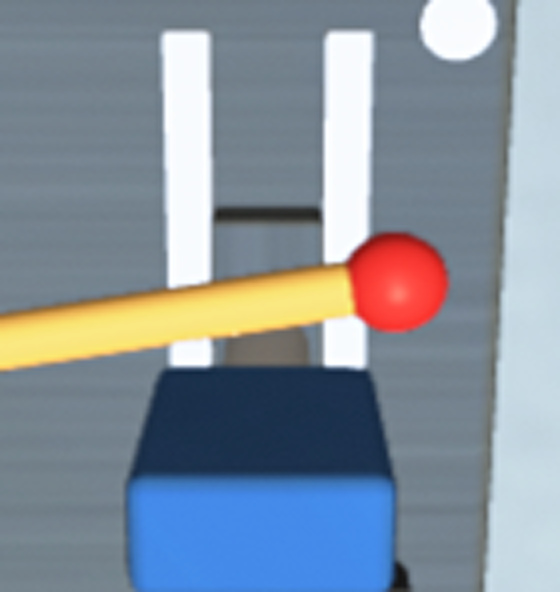

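The post at crop (265,345) all but touches the arm's lower edge (row ~330), and the arm hasn't moved. I'll continue in fine steps.

Call:
send_rows(rows="0.0003 0 0 0;0.0003 0 0 0")

```text
t: 8.32
tool_pos: [0.5643, -0.0598, 0.0617]
orientation: [3.141, 0.001, 1.391]
contact_force: [1.4, -4.8, 1.5]
width: 0.002
grasp_force: 2.4
```

```bash
python3 st.py
```

```text
8.3167 [ 0.56425786 -0.05977567  0.06172528] [ 1.39049756 -4.79578982  1.47486975] [-0.99280632 -0.30356217 -0.00459182] 1.6450105533825925 1.3914062232784392
[([288.74, 175.44], 400), ([34.56, 274.33], 201)] [array([ 0.58522698, -0.0306959 ]), array([ 0.4346219 , -0.06214684])]
```

Call:
send_rows(rows="0.0003 0 0 0;0.0003 0 0 0")

```text
t: 8.53
tool_pos: [0.5643, -0.0595, 0.0617]
orientation: [3.141, 0.001, 1.391]
contact_force: [0.6, -5.7, 1.6]
width: 0.003
grasp_force: 2.4
```

```bash
python3 st.py
```

```text
8.5333 [ 0.56429483 -0.05946232  0.06172289] [ 0.63304976 -5.74894913  1.57073012] [-1.00607146 -0.20920591 -0.02539762] 1.6455188343256397 1.3914293015504988
[([288.81, 175.98], 402), ([34.87, 275.17], 201)] [array([ 0.58527243, -0.03069169]), array([ 0.4346463 , -0.06239601])]
```

Call:
send_rows(rows="0.0003 0 0 0;0.0003 0 0 0")

```text
t: 8.75
tool_pos: [0.5643, -0.0592, 0.0617]
orientation: [3.141, 0.001, 1.391]
contact_force: [1.6, -5.4, 2.0]
width: 0.0
grasp_force: 2.4
```

Call:
send_rows(rows="0.0003 0 0 0;0.0003 0 0 0")

```text
t: 8.92
tool_pos: [0.5644, -0.0589, 0.0617]
orientation: [3.141, 0.001, 1.391]
contact_force: [1.2, -4.4, 2.0]
width: -0.002
grasp_force: 2.5
```

```bash
python3 st.py
```

```text
8.9167 [ 0.5643985  -0.05893114  0.06171674] [ 1.2444077  -4.44691993  2.03613758] [-1.03096482 -0.27277466 -0.05256016] 1.6466080940363934 1.3913656606187148
[([288.66, 176.97], 396), ([35.12, 276.62], 205)] [array([ 0.58521371, -0.03065943]), array([ 0.43453032, -0.06276767])]
```

Call:
send_rows(rows="0.0003 0 0 0;0.0003 0 0 0")

```text
t: 9.13
tool_pos: [0.5644, -0.0589, 0.0617]
orientation: [3.141, 0.001, 1.391]
contact_force: [0.6, -5.6, 3.2]
width: -0.001
grasp_force: 2.8
```

Call:
send_rows(rows="0.0003 0 0 0;0.0003 0 0 0")

```text
t: 9.3
tool_pos: [0.5644, -0.0587, 0.0617]
orientation: [3.141, 0.002, 1.391]
contact_force: [1.3, -6.6, 2.2]
width: -0.005
grasp_force: 3.1
```

```bash
python3 st.py
```

```text
9.3 [ 0.56440941 -0.05874399  0.06173029] [ 1.25124926 -6.56794314  2.2340918 ] [-1.21830287 -0.20718552 -0.01332039] 1.64764119487841 1.391207412406581
[([288.68, 177.3], 401), ([35.16, 277.26], 202)] [array([ 0.58522253, -0.03070881]), array([ 0.43438535, -0.06302364])]
```

Contact is confirmed: the moment rose to −1.22 N m (about 1.3 N on the arm), the motion stalled, and the ball hasn't moved. I'll back off, go up, and move over the ring.

Call:
send_rows(rows="-0.001 0 0 0;-0.003 0 0 0;-0.008 0 0 0;-0.015 0 0 0;-0.02 0 0 0;-0.02 0 -0.03 0;-0.02 0 -0.07 0;-0.02 0 -0.11 0;-0.02 0 -0.12 0;-0.02 0 -0.12 0")

```text
t: 10.18
tool_pos: [0.5636, -0.0782, 0.186]
orientation: [3.134, -0.001, 1.391]
contact_force: [0.3, 0.2, -0.5]
width: 0.002
grasp_force: 0.0
```

```bash
python3 st.py; python3 -c "
from h import *
row([.4777,-.0295,.165],2.19)"
```

```text
10.1833 [ 0.56356505 -0.07817287  0.18597481] [ 0.29403025  0.20400378 -0.4837309 ] [ 0.01273562  0.00791271 -0.04583339] 1.6119942448892712 1.3914444742078287
[([273.2, 118.15], 168), ([142.97, 151.26], 34)] [array([ 0.58553354, -0.03094809]), array([ 0.46869229, -0.03853283])]
row [0.0326, -0.0916, 0.0181] -0.7985
```

Call:
send_rows(rows="0.01 -0.03 0 -0.1;0.02 -0.06 0.005 -0.2;0.03 -0.0916 0.01 -0.3;0.0326 -0.0916 0.018 -0.4;0.0326 -0.0916 0.018 -0.5;0.0326 -0.0916 0.018 -0.6;0.0326 -0.0916 0.018 -0.7;0.0326 -0.0916 0.018 -0.8;0.0326 -0.0916 0.018 -0.8;0.0326 -0.0916 0.018 -0.8;0.0326 -0.0916 0.018 -0.8;0.0326 -0.0916 0.018 -0.8", claw=1)

```text
t: 11.23
tool_pos: [0.476, -0.0292, 0.1631]
orientation: [-3.141, -0.001, 2.19]
contact_force: [-0.8, 1.6, -0.7]
width: 0.999
grasp_force: 0.0
```

```bash
python3 st.py
python3 - <<'E'
from h import *
i=robot.camera_info("wrist");im=robot.camera("wrist");cv2.imwrite("pics/w6.png",im)
w=cen(im.min(2)>190,100);print(w,[bp(x[0],.107,i) for x in w])
row([.4777,-.0295,.060],2.19)
E
```

```text
11.2333 [ 0.47602793 -0.02917409  0.16313838] [-0.7945828   1.60888011 -0.66799018] [-0.03402562 -0.01861428 -0.00672323] 0.8899478055730903 2.1903714953737654
[([357.69, 252.7], 102), ([281.85, 228.48], 40)] [array([ 0.58525289, -0.03171293]), array([ 0.51645272, -0.05210812])]
[([258.47, 210.22], 3526), ([283.39, 265.38], 538), ([291.16, 286.11], 415), ([345.2, 213.16], 221), ([363.44, 226.85], 170), ([115.6, 305.19], 112)] [array([ 0.47525795, -0.02834508]), array([ 0.51137294, -0.0505556 ]), array([ 0.52510782, -0.06017234]), array([0.52097866, 0.00184907]), array([0.53648449, 0.00141322]), array([ 0.43542551, -0.14279611])]
row [-0.0011, 0.0009, 0.1036] 0.0009
```

View pics/w6.png

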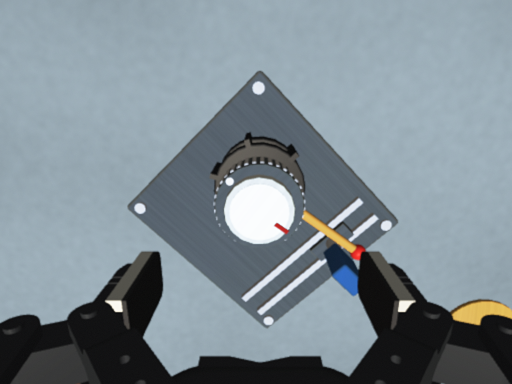

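The barrel disc at (259,211) is centred between the open fingers. The post is still at the arm (near 330,240). I'll descend to the ring.

Call:
send_rows(rows="0 0 0.03 0;0 0 0.06 0;0 0 0.085 0;0 0 0.098 0;0 0 0.103 0;0 0 0.103 0;0 0 0.103 0")

```text
t: 11.92
tool_pos: [0.4771, -0.0292, 0.0613]
orientation: [3.141, 0.0, 2.192]
contact_force: [-0.1, 0.3, 0.5]
width: 1.002
grasp_force: 0.0
```

Call:
send_rows(rows="0 0 0 0;0 0 0 0;0 0 0 0;0 0 0 0;0 0 0 0;0 0 0 0;0 0 0 0;0 0 0 0", claw=0)

```text
t: 12.58
tool_pos: [0.4765, -0.0302, 0.0623]
orientation: [-3.141, 0.002, 2.191]
contact_force: [-4.2, -2.7, 7.0]
width: 0.687
grasp_force: 62.9
```

```bash
python3 st.py
```

```text
12.5833 [ 0.47646565 -0.03022331  0.06234602] [-4.24695668 -2.66420815  6.96323064] [-0.51387351  0.52608512  0.05426312] 0.8884867420608006 2.1913207776591404
[([299.39, 339.58], 180)] [array([ 0.53824188, -0.07423832])]
```

Call:
send_rows(rows="0 -0.001 -0.001 0.02;0 -0.001 -0.001 0.05;0 -0.001 -0.001 0.08;0 -0.001 -0.001 0.1;0 -0.001 -0.001 0.1")

```text
t: 13.05
tool_pos: [0.4764, -0.0302, 0.0624]
orientation: [3.141, 0.002, 2.091]
contact_force: [-0.7, -3.0, 2.4]
width: 0.686
grasp_force: 68.0
```

```bash
python3 st.py
```

```text
13.05 [ 0.47636277 -0.03023877  0.06243026] [-0.65532282 -2.95631747  2.40220386] [-0.49433892 -0.09160934 -0.03229251] 0.9880937583974044 2.090784527959387
[([302.42, 335.82], 182)] [array([ 0.53359002, -0.07690175])]
```

Call:
send_rows(rows="0 0 0 0.03;0 0 0 0.06;0 0 0 0.08;0 0 0 0.08")

```text
t: 13.43
tool_pos: [0.4763, -0.0302, 0.0624]
orientation: [3.141, 0.002, 2.011]
contact_force: [-0.4, -3.3, 4.8]
width: 0.682
grasp_force: 68.3
```

```bash
python3 st.py
```

```text
13.4333 [ 0.47634745 -0.03022879  0.06240164] [-0.42610647 -3.28986696  4.75111236] [-0.74884392 -0.0438867  -0.03328797] 1.067859533443294 2.011038470863198
[([304.31, 332.98], 184)] [array([ 0.52971959, -0.07887834])]
```

```bash
python3 -c "
from h import *
s=robot.get_state();print(s['joint_torque'],s['moment'])
im=robot.camera('wrist');cv2.imwrite('pics/w7.png',im)"
```

```text
[  1.9756642  -35.89710832  18.54595006  -0.09072592   1.13426831
  -0.05503447] [-0.73790826  0.02313431 -0.09812159]
```

View pics/w7.png

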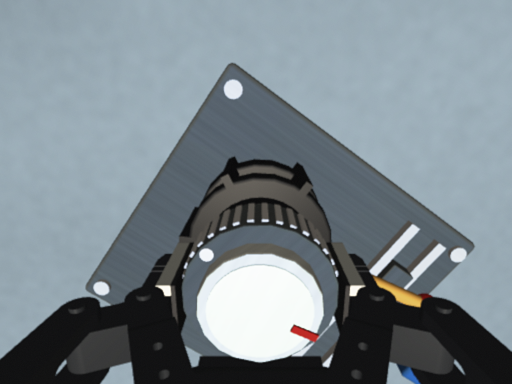

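The gripper holds the ring, and the white dot at (207,255) has turned with the fingers while the barrel mark (305,333) hasn't. At rest the torque relaxes, so I'll read it in motion.

Call:
send_rows(rows="0 0 0 0.01;0 0 0 0.02;0 0 0 0.03;0 0 0 0.04")

```text
t: 13.87
tool_pos: [0.4764, -0.0302, 0.0624]
orientation: [3.141, 0.002, 1.972]
contact_force: [-0.9, -4.2, 6.4]
width: 0.687
grasp_force: 68.4
```

```bash
cat > tq.py <<'E'
from h import *
s=robot.get_state();print(round(s["t"],2),"yaw",s["orientation"][2].round(4) if hasattr(s["orientation"][2],'round') else s["orientation"][2],"M",np.round(s["moment"],3),"F",np.round(s["contact_force"],1),"jt",np.round(s["joint_torque"],3)[[0,5]],"q6",s["q"][5],"qd6",s["qd"][5])
E
python3 tq.py
```

```text
13.87 yaw 1.9723 M [-0.749  0.059  0.469] F [-0.9 -4.2  6.4] jt [1.546 0.358] q6 1.1066611687915855 qd6 0.1188696825563102
```

Call:
send_rows(rows="0 0 0 0.01;0 0 0 0.02;0 0 0 0.03;0 0 0 0.04")

```text
t: 14.2
tool_pos: [0.4763, -0.0302, 0.0624]
orientation: [3.141, 0.002, 1.932]
contact_force: [-0.6, -3.5, 5.5]
width: 0.684
grasp_force: 68.3
```

```bash
python3 tq.py
```

```text
14.2 yaw 1.9323 M [-0.756  0.04   0.486] F [-0.6 -3.5  5.5] jt [1.551 0.358] q6 1.1466471412065409 qd6 0.11826352053382654
```

Call:
send_rows(rows="0 0 0 0.02;0 0 0 0.04;0 0 0 0.06;0 0 0 0.07;0 0 0 0.08;0 0 0 0.09;0 0 0 0.1")

```text
t: 14.78
tool_pos: [0.4763, -0.0302, 0.0624]
orientation: [3.141, 0.001, 1.832]
contact_force: [-0.6, -4.6, 5.7]
width: 0.683
grasp_force: 68.3
```

```bash
python3 tq.py
```

```text
14.78 yaw 1.8323 M [-0.807  0.051  0.462] F [-0.6 -4.6  5.7] jt [1.545 0.358] q6 1.2466229469106518 qd6 0.12029777955442422
```

Call:
send_rows(rows="0 0 0 0.02;0 0 0 0.04;0 0 0 0.06;0 0 0 0.07;0 0 0 0.08;0 0 0 0.09;0 0 0 0.1")

```text
t: 15.37
tool_pos: [0.4763, -0.0302, 0.0624]
orientation: [3.141, 0.001, 1.732]
contact_force: [-1.3, -3.9, 5.0]
width: 0.682
grasp_force: 68.2
```

```bash
python3 tq.py
```

```text
15.37 yaw 1.7323 M [-0.761  0.029  0.482] F [-1.3 -3.9  5. ] jt [1.542 0.358] q6 1.3466747530284933 qd6 0.11979338437689832
```

Joint 6 torque is a clean 0.358 while turning freely. I'll carry on.

Call:
send_rows(rows="0 0 0 0.02;0 0 0 0.04;0 0 0 0.06;0 0 0 0.07;0 0 0 0.08;0 0 0 0.09;0 0 0 0.1")

```text
t: 15.95
tool_pos: [0.4763, -0.0303, 0.0624]
orientation: [3.14, 0.001, 1.632]
contact_force: [-1.0, -3.2, 6.1]
width: 0.683
grasp_force: 68.2
```

```bash
python3 tq.py
```

```text
15.95 yaw 1.6322 M [-0.778  0.064  0.462] F [-1.  -3.2  6.1] jt [1.537 0.358] q6 1.4467010738640176 qd6 0.11901043414541405
```

Call:
send_rows(rows="0 0 0 0.02;0 0 0 0.04;0 0 0 0.06;0 0 0 0.07;0 0 0 0.08;0 0 0 0.09;0 0 0 0.1")

```text
t: 16.53
tool_pos: [0.4763, -0.0302, 0.0624]
orientation: [3.14, 0.001, 1.533]
contact_force: [-0.5, -4.7, 6.2]
width: 0.686
grasp_force: 68.4
```

```bash
python3 tq.py
```

```text
16.53 yaw 1.5327 M [-0.793  0.202  0.554] F [-0.5 -4.7  6.2] jt [1.308 0.494] q6 1.5463308546485748 qd6 0.11720772158114483
```

Call:
send_rows(rows="0 0 0 0.01;0 0 0 0.02;0 0 0 0.03;0 0 0 0.04;0 0 0 0.05")

```text
t: 16.95
tool_pos: [0.4763, -0.0302, 0.0624]
orientation: [3.14, 0.001, 1.483]
contact_force: [-0.7, -3.9, 5.7]
width: 0.684
grasp_force: 68.4
```

```bash
python3 tq.py
```

```text
16.95 yaw 1.4829 M [-0.729  0.252  0.673] F [-0.7 -3.9  5.7] jt [1.194 0.58 ] q6 1.5961092569352808 qd6 0.11911365257471504
```

Call:
send_rows(rows="0 0 0 0.01;0 0 0 0.02;0 0 0 0.03;0 0 0 0.04")

```text
t: 17.28
tool_pos: [0.4764, -0.0301, 0.0624]
orientation: [3.14, 0.001, 1.443]
contact_force: [-0.1, -4.4, 5.6]
width: 0.68
grasp_force: 68.4
```

```bash
python3 tq.py
```

```text
17.28 yaw 1.4432 M [-0.742  0.32   0.763] F [-0.1 -4.4  5.6] jt [1.103 0.651] q6 1.6359092154503003 qd6 0.11994006116867938
```

Call:
send_rows(rows="0 0 0 0.01;0 0 0 0.02;0 0 0 0.03;0 0 0 0.04;0 0 0 0.05")

```text
t: 17.7
tool_pos: [0.4764, -0.0301, 0.0624]
orientation: [3.14, 0.001, 1.393]
contact_force: [-0.1, -3.7, 4.5]
width: 0.683
grasp_force: 68.4
```

```bash
python3 tq.py
```

```text
17.7 yaw 1.3935 M [-0.764  0.292  0.842] F [-0.1 -3.7  4.5] jt [1.003 0.742] q6 1.6856684980522632 qd6 0.11918186919978677
```

Call:
send_rows(rows="0 0 0 0.01;0 0 0 0.02;0 0 0 0.03")

```text
t: 17.95
tool_pos: [0.4764, -0.0301, 0.0624]
orientation: [3.14, 0.001, 1.364]
contact_force: [0.2, -3.5, 6.2]
width: 0.683
grasp_force: 68.4
```

```bash
python3 tq.py
```

```text
17.95 yaw 1.3636 M [-0.766  0.313  0.892] F [ 0.2 -3.5  6.2] jt [0.948 0.797] q6 1.715523210148635 qd6 0.11815029869518792
```

Call:
send_rows(rows="0 0 0 0.01;0 0 0 0.02")

```text
t: 18.12
tool_pos: [0.4764, -0.0301, 0.0624]
orientation: [3.14, 0.001, 1.344]
contact_force: [0.7, -3.4, 5.7]
width: 0.686
grasp_force: 68.4
```

```bash
python3 tq.py
```

```text
18.12 yaw 1.3437 M [-0.737  0.318  0.951] F [ 0.7 -3.4  5.7] jt [0.912 0.833] q6 1.7354479302653016 qd6 0.11828270292949089
```

Call:
send_rows(rows="0 0 0 0;0 0 0 0;0 0 0 0;0 0 0 0;0 0 0 0;0 0 0 0;0 0 0 0;0 0 0 0", claw=1)

```text
t: 18.78
tool_pos: [0.4757, -0.0297, 0.0618]
orientation: [-3.141, -0.0, 1.342]
contact_force: [-0.5, 0.4, -0.7]
width: 0.999
grasp_force: 0.0
```

```bash
python3 tq.py
```

```text
18.78 yaw 1.3418 M [ 0.026 -0.017 -0.027] F [-0.5  0.4 -0.7] jt [0.009 0.   ] q6 1.7373494203413382 qd6 -0.001099993181316768
```

Ring torque ended at +0.48 N m. I'll go up and check the arm.

Call:
send_rows(rows="0 0 -0.02 0;0 0 -0.05 0;0 0 -0.09 0;0 0 -0.13 0;0 0 -0.16 0;0.02 0 -0.18 0;0.05 0.05 -0.18 0;0.05 0.05 -0.18 0;0.05 0.05 -0.18 0;0.05 0.05 -0.18 0")

```text
t: 19.62
tool_pos: [0.5358, 0.0078, 0.2413]
orientation: [-3.14, 0.0, 1.342]
contact_force: [0.5, -0.1, -0.3]
width: 0.998
grasp_force: 0.0
```

```bash
python3 st.py; python3 -c "
from h import *
cv2.imwrite('pics/w8.png',robot.camera('wrist'))"
```

```text
19.6167 [0.53577071 0.00780443 0.24134168] [ 0.53238948 -0.10578509 -0.30979489] [-0.02095751  0.06683608 -0.0049179 ] 1.813790469321504 1.3424537765033406
[([312.87, 186.66], 101)] [array([ 0.58558466, -0.03160383])]
```

View pics/w8.png

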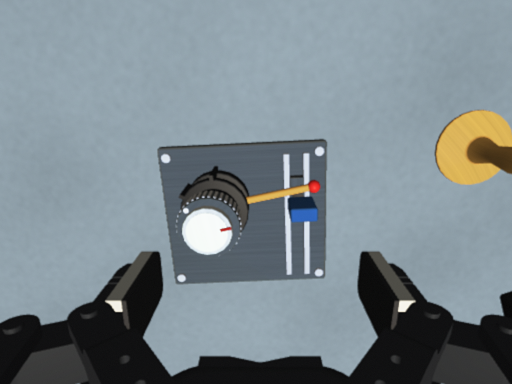

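The ball at (313,187) is within 1 mm of its start and the backstop block at (303,209) sits against the arm. The gripper is clear of everything.

```bash
python3 -c "
from bench import robot
print(robot.job_done())"
```

```text
the job is handed in; nothing more can be done
None
```

The job is handed in (no verdict came back): the backstop bears lightly on the focus arm, the lock ring is nipped up about 0.48 N m above its free drag, and the camera shows the focus arm within about 1 mm of where it started.

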